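# Turn the workout planner to the next page

### The arm

A 6-joint arm with a two-finger parallel gripper is mounted at the origin on the work surface. World frame = base frame: x ahead of the robot, y to its left, z up, the work surface at z = 0. Lengths are in m, angles in rad, forces in N, time in s.
With the tool pointing down it reaches from about 0.425 to 0.95 m from the base axis. Payload 3.5 kg.
Tool frame: the origin (TCP) lies at the very end of the fingers, on their centre line; the grasp point (between the pads) lies 19 mm behind it; z points along the fingers, y is the line along which they close (so a half turn about z gives the same grasp; the last joint's range is limited). The gripper opens to 85 mm and grips with 20 to 120 N. Pads are 22 mm wide; open, the fingers measure 114 mm over their backs; the gripper's body (76 mm by 85 mm) begins 54 mm behind the grasp point. The pads swing forward as they close: fully open they stand 13 mm farther back than shut.
Start: joints at [0.951, 0.286, 1.577, -0, 1.279, -0.15], TCP at [0.306, 0.602, 0.231] pointing down, gripper open.
Joint ranges: [-2.77, 2.77], [-0.9, 2.22], [0.21, 2.48], [-1.53, 4.67], [0.24, 2.81], [-2.84, 2.84]. Speed limits (rad/s): [2.79, 2.79, 3.14, 3.14, 3.14, 3.14].

### API

Orientations are given as a unit quaternion [x, y, z, w].
In Python, from plant import ctrl gives the robot as it stands.
- The arm moves only by the tool carry_out, never from a script. Its argument "deltas" is one flat list of numbers, 6 for each row, row after row: the shift along the tool's x, y, z in m, then the turn, a rotation vector about the tool's x, y, z in rad. A call has 1 to 5 rows; each row is the pose to reach, as a shift and turn from the pose commanded when the call began, along the tool's axes at that moment; what a row does not reach only later rows make up. A row lasts 1/8 s, in which the tool goes at most 62.5 mm and 10.7 degrees, less where a joint would pass 70% of its speed; a pose out of reach is approached as far as the arm can. A call with a gripper value outside its range is refused whole. "grip" is the opening in per cent of the stroke, from 0 (shut) to 100 (fully open), set as the call begins (left out, the last holds). The fingers move at their own pace and stop on an object; "grip_force" is the grip in N (left out, the last holds). Time passes only in rows, so rows that repeat a pose let the fingers close. It gives the time, the measured TCP pose, the force, the opening and the grip force at its end, in the units of the state.
- ctrl.get_state(): the state, without advancing time (a new reading comes with each control period).
- ctrl.read_camera(name): name is "scene" or "top"; returns (picture, depth): 420x560x3 uint8, red, green, blue; 420x560 float32, m along the optical axis (not along the pixel's ray), 0 where there is no reading.
- ctrl.camera_model(name): a dict with "intrinsics" (3x3 intrinsics, pixels), "k1" (the pictures are not rectified: a ray, as slopes to the right and down, at radius r is drawn at 1 + k1 r^2 times it, then the intrinsics apply), "extrinsics" (4x4, takes a point from world to camera coordinates). Camera axes: x right, y down, z forward; pixel columns grow to the right and rows downward; lengths in m; the calibration is good to about 2 mm. A picture is of the moment at which its call begins. camera_model takes no time and is no camera call.
- ctrl.sign_off(): hands the job in; it is judged then, once.
Trained networks look in the newest picture that a camera, given by its name, has taken for a name from the list of things; names that differ only in an ending like _2 or _b are one class to them, and where a whole thing is asked for, a point or a joint stands for the part that bears it (a point fixed in the world has none). Each returns a list of dicts, best first, with "score" (0 to 1); they miss things now and then, are a little off and sometimes report something else, mostly with a low value. They report only what shows in the picture. A call takes as long as a camera call.
- ctrl.find_in(camera, query): "uv" ([column, row] in pixels, amid what is visible of it).
The state is a dict: "time": time; "qpos": joint angles; "dq": joint speeds; "joint_efforts": joint torques, N m; "eef_pos": TCP position; "tcp_rot": TCP orientation; "contact_force": force on the tool from outside, world axes, zero at the start; "wrist_torque": the same for the moment, N m; "opening": opening from 0.0 (shut) to 1.0 (fully open); "finger_force": force on a finger pad.
Only numpy, scipy, OpenCV 4.12 (cv2) and the standard library are available. Lean on these libraries where they do the work, as an engineer would, in place of code of your own. Each camera call takes 0.05 s, during which the arm holds its last target. There are 200 camera calls.

### The job

The training planner on the bench still shows its green leaf on the right. With your fingertips, push this green leaf up and over the spine and press it down flat on the left side, orange face up. Only push it, never pinch it or push it hard; leave the yellow leaf below it lying where it is, and do not disturb the dumbbell, the two spring collars or the finger exerciser.

Things in the scene. Friction and masses are not known exactly. Their poses are not given: they have to be found in the camera images.
- planner: Blue stand screwed to the bench, 156 mm along its x, 180 mm along y, 60 mm high; origin at the centre of its underside, z up. The spine runs along x through the middle, x roughly away from the robot. The green leaf starts on the -y (right) side and must end on the +y (left) side, on a 7.5 mm thick grey pile.
- spine (a point): Middle of the hinge axis of the green/orange leaf, 69.5 mm above the bench, over the planner's origin; the axis runs along the planner's x.
- leaf (a joint): Angle of the green/orange leaf, rad: 0 flat on the right (-y) side, 1.57 upright, 3.14 flat on the left (+y) side. It begins standing ajar at 0.15 to 0.45. The hinge is stiff (friction about 0.22 N m), so the leaf, about 0.15 kg, stays at any angle where it is left and does not fall.
- leaf_tab (a point): Middle of the outer edge of the green leaf's tab, mid-thickness, 125 mm from the hinge axis. Leaf: rigid plate 4 mm thick, 140 mm along the spine, panel reaching 95 mm from the axis, green on top at first, orange below. Tab: 46 mm wide along the spine, centred 44 mm from the middle towards planner -x (end near the robot); overhangs the stand's side by 35 mm, 67 mm above the bench when flat.
- next_leaf (a joint): Angle of the yellow leaf under the green one, rad, 0 = flat on the right side, where it must stay; same shape, hinged 6 mm lower.
- next_leaf_tab (a point): Middle of the outer edge of the yellow leaf's tab, 125 mm from the spine, 46 mm wide, centred 44 mm from the middle towards planner +x (the far end).
- dumbbell: Grey vinyl dumbbell lying on the bench, 210 mm long along its x, heads 71 mm high and 70 mm wide; origin at the centre of its underside. Leave alone.
- collar: Yellow spring collar lying on the bench left of the planner, ring 60 mm across and 23 mm high, two grips reaching 70 mm along its +x; origin at the ring's centre on its underside. Leave alone.
- exerciser: Orange silicone finger exerciser, a ring 86 mm across the bumps and 20 mm high beyond the planner; origin at the centre of its underside. Leave alone.
- collar2: Yellow spring collar lying on the bench farther left, nearer the robot, ring 60 mm across and 23 mm high, two grips reaching 70 mm along its +x; origin at the ring's centre on its underside. Leave alone.

How it is judged:
By the outcome, as a careful person would: the job done as asked, in the order asked, and still so for the second after the job is handed in, with the robot touching nothing.
It also fails if it takes over 45 s, if anything falls off the work surface, if the arm or the gripper's body presses on something with over 40 N, if the wrist force passes 120 N, or if a joint passes its speed limit or range.

## Working session

There is one attempt and no reset: what is moved stays moved. The work goes in short steps, Python scripts to look and compute and a tool call to move; the robot and the scene stay as the last step left them, time stands still between calls to the robot, and variables do not carry over. Pictures are saved under pics/ and viewed, at most 10 in all, crops included, and the job is handed in when it is done.

Besides the shell and the picture viewer there is one more tool, called after "Call:" as name(argument=value, ...) on one line, values as JSON. carry_out: Moves the arm, as the interface text tells. Its arguments: {"type":"object","properties":{"deltas":{"type":"array"},"grip":{"type":"number"},"grip_force":{"type":"number"}},"required":["deltas"]}

```bash
ls; mkdir -p pics; cat > h.py <<'E'
import numpy as np, cv2
from plant import ctrl
from scipy.spatial.transform import Rotation as R
def shot(cam,fn=None):
    p,d=ctrl.read_camera(cam)
    if fn: cv2.imwrite('pics/'+fn,p[:,:,::-1])
    return p,d
def w(cam,uv,d):
    m=ctrl.camera_model(cam);K=np.array(m['intrinsics']);E=np.array(m['extrinsics'])
    uv=np.atleast_2d(np.asarray(uv,float))
    D=np.array([m['k1'],0,0,0],float)
    n=cv2.undistortPoints(uv[:,None,:],K,D)[:,0]
    z=d[np.round(uv[:,1]).astype(int),np.round(uv[:,0]).astype(int)]
    pc=np.c_[n*z[:,None],z]
    return (pc-E[:3,3])@E[:3,:3]
E
python3 - <<'E'
from h import *
for c in('scene','top'):
    p,d=shot(c,c+'1.png')
    for q in('planner','leaf','leaf_tab','next_leaf_tab','dumbbell','collar','exerciser'):
        for r in ctrl.find_in(c,q)[:3]:
            print(c,q,round(r['score'],2),np.round(r['uv']),w(c,np.clip(r['uv'],0,[559,419]),d)[0].round(3))
print(ctrl.get_state())
E
```

```text
pics
scene planner 0.83 [222. 207.] [ 0.612 -0.037  0.071]
scene leaf 0.68 [206. 191.] [ 0.584 -0.089  0.088]
scene leaf_tab 0.75 [204. 190.] [ 0.586 -0.093  0.093]
scene next_leaf_tab 0.55 [186. 210.] [ 0.642 -0.121  0.064]
scene next_leaf_tab 0.44 [204. 190.] [ 0.586 -0.095  0.093]
scene dumbbell 0.87 [119. 223.] [ 0.716 -0.27   0.045]
scene collar 0.64 [418. 207.] [0.399 0.423 0.018]
scene collar 0.56 [311. 240.] [0.606 0.19  0.019]
scene exerciser 0.78 [212. 260.] [ 0.745 -0.011  0.02 ]
top planner 0.77 [323. 197.] [ 0.58  -0.046  0.061]
top planner 0.6 [359. 184.] [ 0.617 -0.149  0.068]
top leaf 0.93 [340. 200.] [ 0.565 -0.092  0.086]
top leaf_tab 0.91 [340. 198.] [ 0.572 -0.092  0.094]
top next_leaf_tab 0.7 [360. 184.] [ 0.617 -0.152  0.068]
top dumbbell 0.94 [402. 155.] [ 0.707 -0.279  0.052]
top collar 0.81 [164. 267.] [0.383 0.414 0.001]
top collar 0.51 [239. 200.] [ 0.584  0.199 -0.004]
top exerciser 0.72 [313. 153.] [ 0.729 -0.024  0.002]
{'time': 0.8, 'qpos': array([ 9.51022477e-01,  2.86272539e-01,  1.57664814e+00,  8.00261416e-08,
        1.27859256e+00, -1.50016590e-01]), 'dq': array([-1.22736544e-03,  6.13705690e-04, -7.00860204e-06, -4.76002737e-04,
       -1.38497085e-03, -2.42915578e-04]), 'joint_efforts': array([ 5.15355750e-04, -4.05903196e+01, -2.92930681e+01, -4.64158120e-05,
        2.35229490e-04,  3.17056525e-06]), 'eef_pos': array([0.30554181, 0.60189963, 0.23137132]), 'tcp_rot': array([2.32724961e-01, 9.72542591e-01, 3.68142026e-05, 1.48720930e-05]), 'contact_force': array([ 0.82361996,  0.4496651 , -0.22137937]), 'wrist_torque': array([-0.01725117,  0.02770186, -0.01108018]), 'finger_force': 0.0, 'opening': 1.0058631411811747}
```

```bash
python3 - <<'E'
import cv2,numpy as np
a=cv2.imread('pics/scene1.png')[130:330,60:460];b=cv2.imread('pics/top1.png')[100:300,130:430]
a=cv2.resize(a,(780,390),interpolation=2)
b=cv2.resize(b,(780,520),interpolation=2)
cv2.imwrite('pics/a.png',a);cv2.imwrite('pics/b.png',b)
E
```

```text
(no output)
```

View pics/a.png

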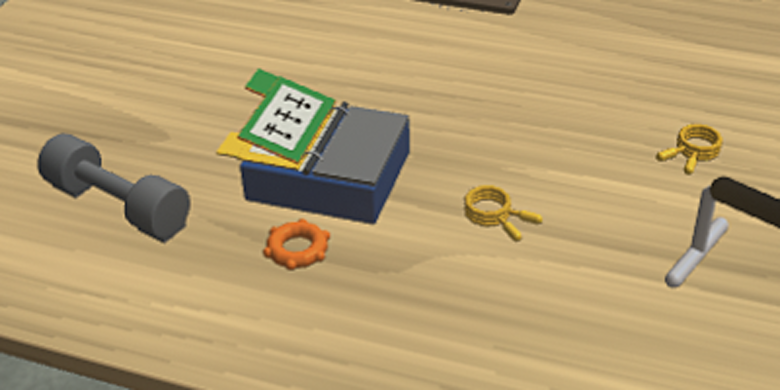

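View pics/b.png

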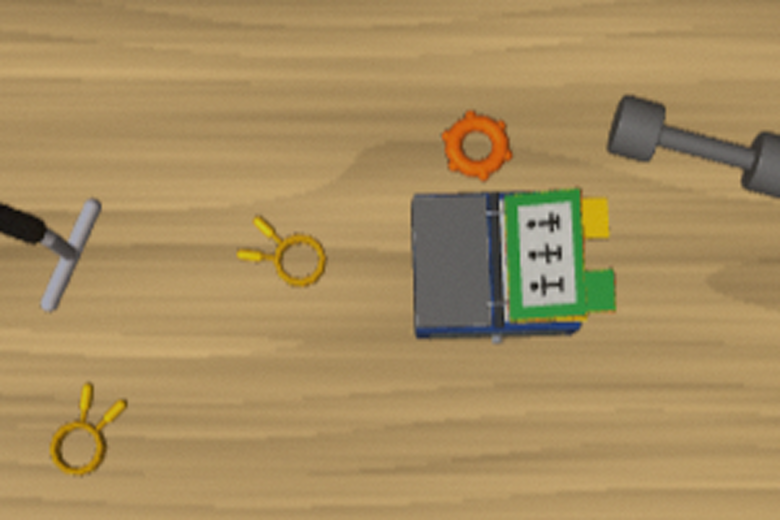

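The leaf is ajar on the right. In crop b, the green tab is at (600,290), the yellow tab at (597,218), and the grey pile spans x 413–487, y 195–327. An unlisted T-handled tool lies far left at (70,255). Next I'll fit the geometry.

```bash
python3 - <<'E'
from h import *
for c in('top','scene'):
    p,d=shot(c)
    hsv=cv2.cvtColor(p,cv2.COLOR_RGB2HSV)
    def pts(m):
        v,u=np.nonzero(m&(d>0)); P=w(c,np.c_[u,v],d); return P
    k=np.ones((3,3),np.uint8)
    g=cv2.erode(cv2.inRange(hsv,(45,80,50),(80,255,255)),k)>0
    G=pts(g); G=G[(abs(G[:,0]-.6)<.2)&(abs(G[:,1]+.1)<.2)]
    mu=np.median(G,0)
    for _ in range(4):
        n=np.linalg.svd(G-mu,full_matrices=False)[2][2]; r=(G-mu)@n; G=G[abs(r)<max(.003,2*r.std())]; mu=G.mean(0)
    n*=np.sign(n[2]); print(c,len(G),'n',n.round(3),'ang',np.arccos(n[2]).round(3),'mu',mu.round(3),'min',G.min(0).round(3),'max',G.max(0).round(3),'axis yaw',np.arctan2(n[1],n[0])-np.pi/2)
    tip=G[np.argsort(G[:,1])[:8]];print('tabtip',tip.mean(0).round(3))
    gr=((hsv[:,:,1]<40)&(hsv[:,:,2]>60)&(hsv[:,:,2]<150))
    P=pts(gr);s=(abs(P[:,0]-.6)<.15)&(P[:,1]>-.08)&(P[:,1]<.12)&(P[:,2]>.045)
    P=P[s];print('pile',len(P),np.median(P,0).round(3));
    rc=cv2.minAreaRect(P[:,:2].astype(np.float32)*1000);print(rc,cv2.boxPoints(rc).round())
    bl=(cv2.inRange(hsv,(100,90,20),(125,255,255))>0);B=pts(bl);B=B[(abs(B[:,0]-.6)<.2)&(abs(B[:,1])<.2)]
    rc=cv2.minAreaRect(B[:,:2].astype(np.float32)*1000);print('blue',rc,cv2.boxPoints(rc).round().tolist(),np.percentile(B[:,2],[5,50,95]))
    if c=='top':
        Q=w(c,[[157,198],[140,190],[163,180],[150,215]],d);print('T',Q.round(3))
    m=ctrl.camera_model(c);E=np.array(m['extrinsics']);print('cam',(-E[:3,:3].T@E[:3,3]).round(2))
E
```

```text
top 396 n [-0.009  0.309  0.951] ang 0.314 mu [ 0.559 -0.103  0.093] min [ 0.508 -0.155  0.073] max [ 0.639 -0.052  0.111] axis yaw 0.028626508991447475
tabtip [ 0.536 -0.154  0.108]
pile 1538 [0.57  0.008 0.068]
((569.7435302734375, -14.724662780761719), (153.85304260253906, 130.5607147216797), 1.3751699924468994) [[491.  49.]
 [494. -82.]
 [648. -78.]
 [645.  52.]]
blue ((569.6064453125, -38.520904541015625), (150.7004852294922, 175.76954650878906), 1.5566799640655518) [[492.0, 47.0], [497.0, -128.0], [647.0, -124.0], [643.0, 51.0]] [0.04603689 0.05860814 0.06577496]
T [[0.582 0.436 0.028]
 [0.584 0.456 0.127]
 [0.637 0.422 0.023]
 [0.533 0.456 0.018]]
cam [0.33 0.08 1.34]
scene 208 n [-0.014  0.307  0.952] ang 0.313 mu [ 0.566 -0.103  0.092] min [ 0.511 -0.157  0.074] max [ 0.641 -0.053  0.11 ] axis yaw 0.04646197462708024
tabtip [ 0.533 -0.154  0.107]
pile 1351 [0.579 0.006 0.067]
((573.818603515625, -15.25665283203125), (150.54446411132812, 132.49037170410156), 1.9357329607009888) [[496.  48.]
 [501. -84.]
 [651. -79.]
 [647.  53.]]
blue ((579.7001953125, -37.7484130859375), (152.35289001464844, 182.15826416015625), 3.841585636138916) [[498.0, 48.0], [510.0, -134.0], [662.0, -124.0], [650.0, 58.0]] [0.00878957 0.04553356 0.06123311]
cam [1.56 0.41 0.88]
```

```bash
cat >> h.py <<'E'
YAW=0.03; C=np.array([.571,-.038,0.0695])
def ori(t,yaw=YAW): # fingers point (0,sin t,-cos t) in planner axes
    return R.from_euler('z',yaw)*R.from_euler('x',t)*R.from_matrix(np.diag([-1.,1,-1]))
def pl(x,y,z): # planner offset from spine -> world
    return C+R.from_euler('z',YAW).apply([x,y,z])
def rows(p0,r0,tg):
    "tg: list of (pos,rot,nrows)"
    out=[];pa,ra=p0,r0
    for p,r,n in tg:
        rv=(ra.inv()*r).as_rotvec()
        for i in range(1,n+1):
            pp=pa+(p-pa)*i/n; rr=ra*R.from_rotvec(rv*i/n)
            out+=[*r0.inv().apply(pp-p0).round(3),*(r0.inv()*rr).as_rotvec().round(3)]
        print('step mm',1e3*np.linalg.norm(p-pa)/n,'deg',np.degrees(np.linalg.norm(rv))/n)
        pa,ra=p,r
    print([float(v)+0 for v in out]); return pa,ra
def now():
    s=ctrl.get_state();return np.array(s['eef_pos']),R.from_quat(s['tcp_rot'])
E
python3 - <<'E'
from h import *
p,r=now()
p,r=rows(p,r,[(np.array([.42,.36,.31]),r,5)])
p,r=rows(p,r,[(np.array([.50,.09,.31]),ori(0),5)])
p,r=rows(p,r,[(np.array([.52,-.20,.27]),ori(.6),5)])
print(pl(-.044,-.19,.06))
E
```

```text
step mm 55.780715667972174 deg 0.0
[-0.042, -0.033, -0.016, 0.0, 0.0, 0.0, -0.085, -0.066, -0.031, 0.0, 0.0, 0.0, -0.127, -0.098, -0.047, 0.0, 0.0, 0.0, -0.169, -0.131, -0.063, 0.0, 0.0, 0.0, -0.212, -0.164, -0.079, 0.0, 0.0, 0.0]
step mm 56.32051136131489 deg 5.727808151809489
[-0.039, -0.041, 0.0, 0.0, 0.0, -0.1, -0.077, -0.082, 0.0, 0.0, 0.0, -0.2, -0.116, -0.123, 0.0, 0.0, 0.0, -0.3, -0.155, -0.164, 0.0, 0.0, 0.0, -0.4, -0.194, -0.205, 0.0, 0.0, 0.0, -0.5]
step mm 58.68560300448485 deg 6.875493541569879
[-0.002, -0.058, 0.008, -0.12, 0.0, 0.0, -0.005, -0.116, 0.016, -0.24, 0.0, 0.0, -0.007, -0.174, 0.024, -0.36, 0.0, 0.0, -0.009, -0.232, 0.032, -0.48, 0.0, 0.0, -0.011, -0.29, 0.04, -0.6, 0.0, 0.0]
[ 0.53271894 -0.22923431  0.1295    ]
```

Call:
carry_out(deltas=[-0.042, -0.033, -0.016, 0, 0, 0, -0.085, -0.066, -0.031, 0, 0, 0, -0.127, -0.098, -0.047, 0, 0, 0, -0.17, -0.13, -0.063, 0, 0, 0, -0.21, -0.165, -0.08, 0, 0, 0], grip=0, grip_force=20)

```text
time: 1.52
eef_pos: [0.4187, 0.3581, 0.312]
tcp_rot: [0.233, 0.973, 0.0, 0.0]
contact_force: [0.7, 0.4, 0.7]
opening: 0.003
finger_force: 0.0
```

Call:
carry_out(deltas=[-0.04, -0.04, 0, 0, 0, -0.1, -0.08, -0.08, 0, 0, 0, -0.2, -0.116, -0.123, 0, 0, 0, -0.3, -0.155, -0.164, 0, 0, 0, -0.4, -0.194, -0.205, 0, 0, 0, -0.5])

```text
time: 2.15
eef_pos: [0.4985, 0.0873, 0.3117]
tcp_rot: [-0.017, 1.0, 0.0, 0.001]
contact_force: [0.2, -0.2, 0.5]
opening: 0.001
finger_force: 0.0
```

Call:
carry_out(deltas=[0, -0.058, 0.008, -0.12, 0, 0, -0.005, -0.116, 0.016, -0.24, 0, 0, -0.007, -0.174, 0.024, -0.36, 0, 0, -0.01, -0.232, 0.032, -0.48, 0, 0, -0.01, -0.29, 0.04, -0.6, 0, 0])

```text
time: 2.78
eef_pos: [0.5171, -0.2028, 0.2719]
tcp_rot: [-0.014, 0.955, 0.297, -0.003]
contact_force: [0.8, 0.6, 0.2]
opening: 0.001
finger_force: 0.0
```

```bash
python3 - <<'E'
from h import *
p,r=now()
rows(p,r,[(pl(-.044,-.19,.045),ori(1.05),4)])
E
```

```text
step mm 40.1012195205002 deg 6.407509497890388
[-0.004, -0.028, 0.029, -0.112, 0.001, 0.0, -0.007, -0.056, 0.057, -0.224, 0.001, 0.001, -0.011, -0.084, 0.086, -0.335, 0.002, 0.001, -0.014, -0.111, 0.114, -0.447, 0.002, 0.001]
```

Call:
carry_out(deltas=[-0.004, -0.028, 0.029, -0.112, 0, 0, -0.007, -0.056, 0.057, -0.224, 0, 0, -0.011, -0.084, 0.086, -0.335, 0, 0, -0.014, -0.111, 0.114, -0.447, 0, 0, -0.014, -0.111, 0.114, -0.447, 0, 0])

```text
time: 3.4
eef_pos: [0.5292, -0.2259, 0.1078]
tcp_rot: [-0.01, 0.864, 0.504, -0.012]
contact_force: [-0.0, 0.4, 0.3]
opening: 0.005
finger_force: 0.0
```

```bash
python3 - <<'E'
from h import *
a,d=shot('scene'); b,e=shot('top')
a=cv2.resize(a[120:290,90:330],(780,552),interpolation=2);cv2.imwrite('pics/c.png',a[:,:,::-1])
p,r=now();print(p)
rows(p,r,[(pl(-.044,-.115,.002),ori(1.05),4)])
E
```

```text
[ 0.53208846 -0.227335    0.1152504 ]
step mm 21.294801482578986 deg 0.048687944751706805
[0.0, 0.0, 0.021, -0.001, 0.0, 0.0, 0.0, -0.001, 0.043, -0.002, 0.0, 0.0, 0.0, -0.001, 0.064, -0.003, 0.0, 0.0, -0.001, -0.001, 0.085, -0.003, 0.0, 0.0]
```

View pics/c.png

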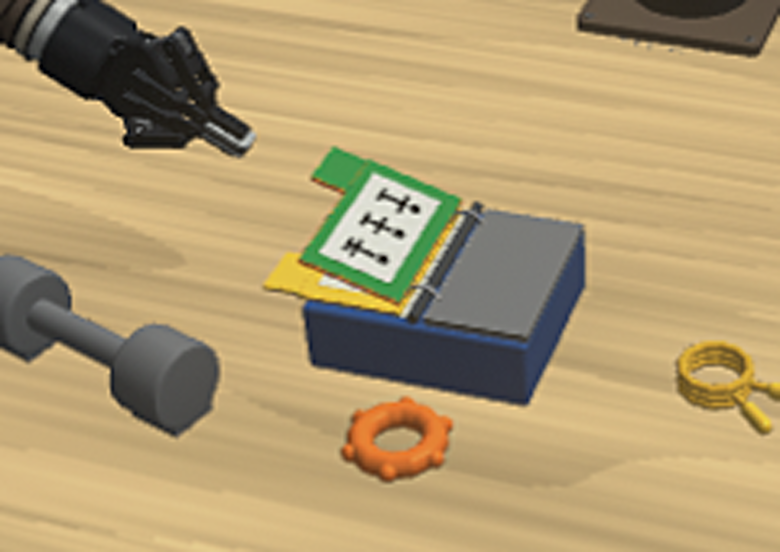

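The shut, slim fingers point at the green tab (tips at (240,140), tab at (338,168) in the crop), and nothing is disturbed. I'll insert under the tab now.

Call:
carry_out(deltas=[0, 0, 0.02, 0, 0, 0, 0, 0, 0.04, 0, 0, 0, 0, 0, 0.06, 0, 0, 0, 0, 0, 0.08, 0, 0, 0, 0, 0, 0.085, 0, 0, 0])

```text
time: 4.12
eef_pos: [0.5288, -0.1516, 0.0711]
tcp_rot: [-0.013, 0.866, 0.501, -0.009]
contact_force: [-0.2, -1.2, 0.1]
opening: 0.003
finger_force: 0.0
```

```bash
cat >> h.py <<'E'
def arc(th,tilt,rho,off):
    return (pl(-.044,-rho*np.cos(th)-off*np.sin(th),rho*np.sin(th)-off*np.cos(th)),ori(tilt),1)
def sched(k): # th from .1 up
    th=k; return arc(th,np.interp(th,[.1,.5,1.2,1.8],[1.05,1.0,.5,0]),np.interp(th,[.1,.6,1.6,2.8],[.112,.105,.10,.08]),np.interp(th,[1.8,2.4,3],[.012,.008,.004]))
E
python3 - <<'E'
from h import *
p,r=now();print(p,ctrl.get_state()['contact_force'])
a,d=shot('scene')
a=cv2.resize(a[120:220,130:280],(780,520),interpolation=2);cv2.imwrite('pics/d.png',a[:,:,::-1])
ths=np.arange(.1,3.15,.1)
for i in range(0,30,5):
    print(ths[i]); p,r=rows(p,r,[sched(t) for t in ths[i:i+5]])
E
```

```text
[ 0.52884198 -0.15155243  0.07109871] [-0.19862864 -1.16961456  0.12692674]
0.1
step mm 2.847129375728525 deg 0.16914886682647415
step mm 11.127138236612039 deg 0.7161972439135267
step mm 10.98721917244175 deg 0.7161972439135457
step mm 10.8473006916048 deg 0.7161972439135267
step mm 10.707382816969254 deg 0.7161972439135329
[-0.002, -0.002, 0.001, -0.001, -0.003, -0.001, -0.002, 0.008, -0.003, 0.011, -0.003, -0.001, -0.002, 0.019, -0.006, 0.024, -0.003, -0.001, -0.002, 0.03, -0.007, 0.036, -0.003, -0.001, -0.001, 0.04, -0.008, 0.049, -0.003, -0.001]
0.6
step mm 10.56746557261425 deg 4.092555679505881
step mm 10.494016979874369 deg 4.092555679505881
step mm 10.44414969813235 deg 4.092555679505881
step mm 10.394283491170933 deg 4.092555679505887
step mm 10.34441837453314 deg 4.092555679505875
[0.0, 0.011, 0.0, 0.071, 0.0, 0.0, 0.0, 0.021, 0.0, 0.143, 0.0, 0.0, 0.0, 0.031, 0.001, 0.214, 0.0, 0.0, 0.0, 0.042, 0.003, 0.286, 0.0, 0.0, 0.0, 0.051, 0.007, 0.357, 0.0, 0.0]
1.1
step mm 10.294554364063204 deg 4.092555679505887
step mm 10.244691475913177 deg 4.092555679505893
step mm 10.1948297
[... 683 characters left out ...]
.25, 0.0, 0.0]
2.1
step mm 9.9320876353569 deg 0.0
step mm 9.770370127548082 deg 0.0
step mm 9.609281493472691 deg 0.0
step mm 9.448853897216768 deg 0.0
step mm 9.289121588166402 deg 0.0
[0.0, 0.009, 0.005, 0.0, 0.0, 0.0, 0.0, 0.016, 0.011, 0.0, 0.0, 0.0, 0.0, 0.023, 0.018, 0.0, 0.0, 0.0, 0.0, 0.029, 0.025, 0.0, 0.0, 0.0, 0.0, 0.035, 0.033, 0.0, 0.0, 0.0]
2.6
step mm 9.13012105873564 deg 0.0
step mm 8.971891214968926 deg 0.0
step mm 8.814473561021282 deg 0.0
step mm 8.676906603852627 deg 0.0
step mm 8.673323343697636 deg 0.0
[0.0, 0.004, 0.008, 0.0, 0.0, 0.0, 0.0, 0.008, 0.016, 0.0, 0.0, 0.0, 0.0, 0.01, 0.025, 0.0, 0.0, 0.0, 0.0, 0.013, 0.033, 0.0, 0.0, 0.0, 0.0, 0.015, 0.041, 0.0, 0.0, 0.0]
```

View pics/d.png

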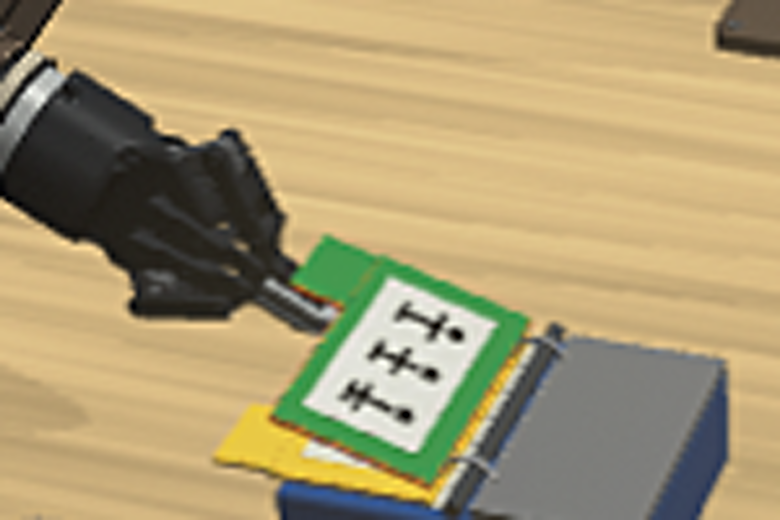

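The finger is under the tab (crop (325,315)) and clear of the yellow leaf. Lifting.

Call:
carry_out(deltas=[0, 0, 0, 0, 0, 0, 0, 0.008, -0.003, 0.011, 0, 0, 0, 0.019, -0.006, 0.024, 0, 0, 0, 0.03, -0.007, 0.036, 0, 0, 0, 0.04, -0.008, 0.049, 0, 0])

```text
time: 4.8
eef_pos: [0.5293, -0.141, 0.1117]
tcp_rot: [-0.013, 0.879, 0.477, -0.007]
contact_force: [-0.3, -1.4, -1.8]
opening: 0.001
finger_force: 1.2
```

Call:
carry_out(deltas=[0, 0.011, 0, 0.071, 0, 0, 0, 0.021, 0, 0.143, 0, 0, 0, 0.031, 0.001, 0.214, 0, 0, 0, 0.042, 0.003, 0.286, 0, 0, 0, 0.051, 0.007, 0.357, 0, 0])

```text
time: 5.42
eef_pos: [0.5284, -0.1072, 0.1511]
tcp_rot: [-0.014, 0.95, 0.313, -0.004]
contact_force: [0.7, -3.8, 0.8]
opening: 0.001
finger_force: 1.2
```

```bash
python3 - <<'E'
from h import *
a,d=shot('scene')
a=cv2.resize(a[100:240,110:300],(760,560),interpolation=2);cv2.imwrite('pics/e.png',a[:,:,::-1])
E
```

```text
(no output)
```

View pics/e.png

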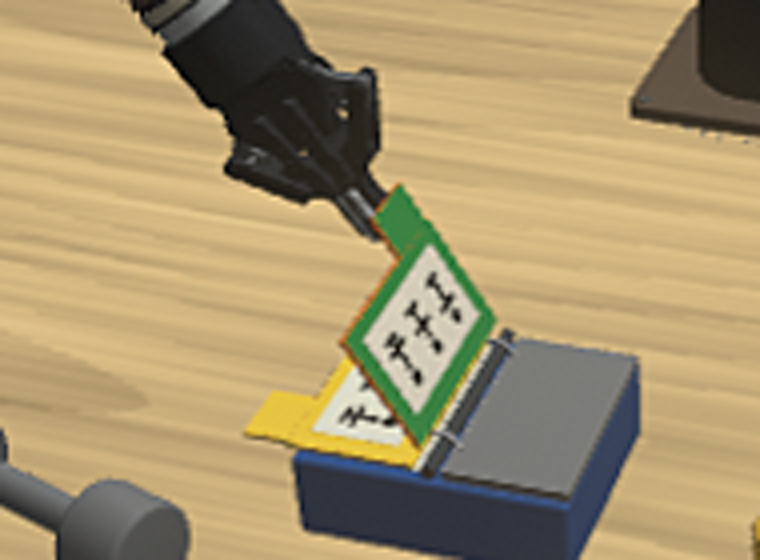

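The leaf follows at about 60° (tab at (400,205), fingertip behind it), and the yellow leaf is still flat. Continuing along the arc.

Call:
carry_out(deltas=[0, 0.01, 0.001, 0.071, 0, 0, 0, 0.02, 0.002, 0.143, 0, 0, 0, 0.03, 0.005, 0.226, 0, 0, 0, 0.04, 0.008, 0.31, 0, 0, 0, 0.049, 0.013, 0.393, 0, 0])

```text
time: 6.1
eef_pos: [0.527, -0.0601, 0.1698]
tcp_rot: [-0.015, 0.992, 0.122, -0.001]
contact_force: [0.3, -2.3, -0.4]
opening: -0.001
finger_force: 1.0
```

Call:
carry_out(deltas=[0, 0.01, 0.002, 0.083, 0, 0, 0, 0.019, 0.005, 0.167, 0, 0, 0, 0.028, 0.01, 0.25, 0, 0, 0, 0.036, 0.015, 0.25, 0, 0, 0, 0.044, 0.022, 0.25, 0, 0])

```text
time: 6.72
eef_pos: [0.5255, -0.0117, 0.1585]
tcp_rot: [-0.015, 1.0, -0.0, 0.0]
contact_force: [0.7, -1.0, 2.5]
opening: 0.002
finger_force: 1.0
```

```bash
python3 - <<'E'
from h import *
a,d=shot('scene')
a=cv2.resize(a[100:240,110:300],(760,560),interpolation=2);cv2.imwrite('pics/f.png',a[:,:,::-1])
p,r=now();print(p)
ths=np.arange(2.1,3.05,.1)
for i in range(0,10,5):
    p,r=rows(p,r,[sched(t) for t in ths[i:i+5]])
E
```

```text
[ 0.52497846 -0.01090143  0.15743457]
step mm 9.989290955862247 deg 0.04938423624586903
step mm 9.770370127548082 deg 0.0
step mm 9.609281493472691 deg 0.0
step mm 9.448853897216768 deg 0.0
step mm 9.289121588166402 deg 0.0
[-0.001, 0.009, 0.004, 0.0, -0.001, 0.0, -0.001, 0.017, 0.01, 0.0, -0.001, 0.0, -0.001, 0.024, 0.016, 0.0, -0.001, 0.0, -0.001, 0.03, 0.023, 0.0, -0.001, 0.0, -0.001, 0.035, 0.031, 0.0, -0.001, 0.0]
step mm 9.130121058735671 deg 0.0
step mm 8.971891214968922 deg 0.0
step mm 8.81447356102129 deg 0.0
step mm 8.676906603852636 deg 0.0
step mm 8.67332334369762 deg 0.0
[0.0, 0.004, 0.008, 0.0, 0.0, 0.0, 0.0, 0.008, 0.016, 0.0, 0.0, 0.0, 0.0, 0.01, 0.025, 0.0, 0.0, 0.0, 0.0, 0.013, 0.033, 0.0, 0.0, 0.0, 0.0, 0.015, 0.041, 0.0, 0.0, 0.0]
```

View pics/f.png

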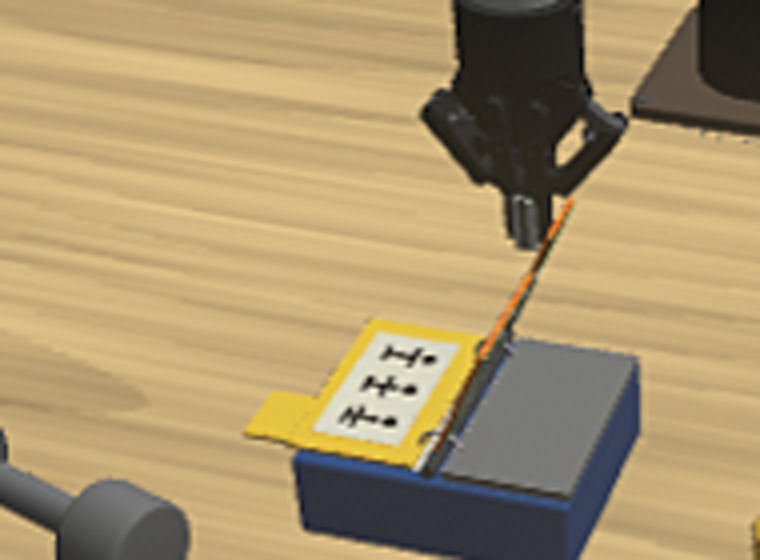

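The leaf is past upright, leaning left with orange showing at (530,270). The yellow leaf is untouched.

Call:
carry_out(deltas=[0, 0.009, 0.004, 0, 0, 0, 0, 0.017, 0.01, 0, 0, 0, 0, 0.024, 0.016, 0, 0, 0, 0, 0.03, 0.023, 0, 0, 0, 0, 0.035, 0.031, 0, 0, 0])

```text
time: 7.4
eef_pos: [0.5244, 0.0234, 0.1267]
tcp_rot: [-0.015, 1.0, -0.001, 0.0]
contact_force: [1.1, 0.5, 2.4]
opening: 0.004
finger_force: 1.0
```

Call:
carry_out(deltas=[0, 0.004, 0.008, 0, 0, 0, 0, 0.008, 0.016, 0, 0, 0, 0, 0.01, 0.025, 0, 0, 0, 0, 0.013, 0.033, 0, 0, 0, 0, 0.015, 0.041, 0, 0, 0])

```text
time: 8.02
eef_pos: [0.5238, 0.0377, 0.0853]
tcp_rot: [-0.015, 1.0, -0.001, -0.0]
contact_force: [-0.4, -0.8, 2.3]
opening: 0.003
finger_force: 0.9
```

```bash
python3 - <<'E'
from h import *
a,d=shot('scene')
a=cv2.resize(a[100:240,110:300],(760,560),interpolation=2);cv2.imwrite('pics/g.png',a[:,:,::-1])
p,r=now();s=ctrl.get_state();print(p,s['contact_force'],R.from_euler('z',-YAW).apply(p-C))
E
```

```text
[0.52313278 0.0379159  0.08426043] [ 0.8651733  -0.09810229  1.61432814] [-0.04556854  0.07731754  0.01476043]
```

View pics/g.png

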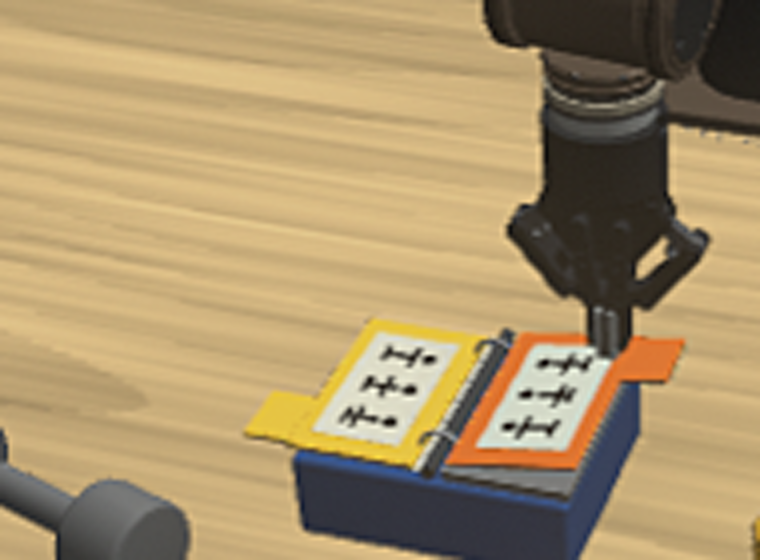

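It's nearly down, with the orange face up at (540,400). I'll press the last 13 mm slowly.

Call:
carry_out(deltas=[0, 0, 0.003, 0, 0, 0, 0, 0, 0.005, 0, 0, 0, 0, 0, 0.007, 0, 0, 0, 0, 0, 0.009, 0, 0, 0, 0, 0, 0.01, 0, 0, 0])

```text
time: 8.7
eef_pos: [0.5239, 0.0378, 0.076]
tcp_rot: [-0.015, 1.0, -0.001, 0.0]
contact_force: [-0.6, 1.6, 2.1]
opening: 0.002
finger_force: 0.9
```

Call:
carry_out(deltas=[0, 0, 0.0005, 0, 0, 0, 0, 0, 0.001, 0, 0, 0, 0, 0, 0.0015, 0, 0, 0, 0, 0, 0.0015, 0, 0, 0, 0, 0, 0.0015, 0, 0, 0])

```text
time: 9.32
eef_pos: [0.5239, 0.0377, 0.0745]
tcp_rot: [-0.015, 1.0, -0.001, 0.0]
contact_force: [-0.1, 1.1, 0.8]
opening: -0.005
finger_force: 0.6
```

Call:
carry_out(deltas=[0, 0, 0.0005, 0, 0, 0, 0, 0, 0.001, 0, 0, 0, 0, 0, 0.0015, 0, 0, 0, 0, 0, 0.002, 0, 0, 0, 0, 0, 0.002, 0, 0, 0])

```text
time: 9.95
eef_pos: [0.5239, 0.0377, 0.0724]
tcp_rot: [-0.015, 1.0, -0.001, 0.0]
contact_force: [-0.3, 1.5, 0.6]
opening: -0.001
finger_force: 0.7
```

Call:
carry_out(deltas=[0, 0, 0.0005, 0, 0, 0, 0, 0, 0.001, 0, 0, 0, 0, 0, 0.001, 0, 0, 0])

```text
time: 10.32
eef_pos: [0.5239, 0.0377, 0.0716]
tcp_rot: [-0.015, 1.0, -0.001, 0.0]
contact_force: [-0.4, 1.6, 1.7]
opening: 0.005
finger_force: 1.0
```

Call:
carry_out(deltas=[0, 0, 0.0005, 0, 0, 0, 0, 0, 0.001, 0, 0, 0, 0, 0, 0.001, 0, 0, 0])

```text
time: 10.7
eef_pos: [0.5239, 0.0377, 0.0715]
tcp_rot: [-0.015, 1.0, -0.001, -0.0]
contact_force: [-3.1, 1.0, 6.6]
opening: -0.002
finger_force: 3.6
```

The descent stopped at 71.5 mm with the force rising, which is the expected flat height. Retreating.

Call:
carry_out(deltas=[0, 0, -0.015, 0, 0, 0, 0, 0, -0.05, 0, 0, 0, 0, 0, -0.1, 0, 0, 0, 0, 0, -0.15, 0, 0, 0, 0, 0, -0.2, 0, 0, 0])

```text
time: 11.32
eef_pos: [0.5234, 0.0378, 0.2724]
tcp_rot: [-0.015, 1.0, -0.001, 0.0]
contact_force: [-0.3, 0.1, -0.3]
opening: 0.0
finger_force: 0.0
```

Call:
carry_out(deltas=[0, 0.06, 0, 0, 0, 0, 0, 0.12, 0, 0, 0, 0, 0, 0.18, 0, 0, 0, 0, 0, 0.18, 0, 0, 0, 0, 0, 0.18, 0, 0, 0, 0])

```text
time: 11.95
eef_pos: [0.5182, 0.2178, 0.2701]
tcp_rot: [-0.015, 1.0, -0.001, -0.0]
contact_force: [0.5, 0.1, -0.9]
opening: 0.0
finger_force: 0.0
```

```bash
python3 - <<'E'
from h import *
for c in('top','scene'):
    p,d=shot(c,c+'9.png')
    hsv=cv2.cvtColor(p,cv2.COLOR_RGB2HSV)
    for nm,lo,hi,y0,y1 in(('orange',(5,150,120),(16,255,255),-.05,.11),('yellow',(20,150,120),(32,255,255),-.18,-.03)):
        m=cv2.erode(cv2.inRange(hsv,lo,hi),np.ones((2,2),np.uint8))>0
        v,u=np.nonzero(m&(d>0));P=w(c,np.c_[u,v],d)
        P=P[(P[:,0]>.48)&(P[:,0]<.66)&(P[:,1]>y0)&(P[:,1]<y1)&(P[:,2]>.045)]
        if len(P)<20: print(c,nm,len(P));continue
        k=np.polyfit(P[:,1],P[:,2],1);print(c,nm,len(P),'slope',k[0].round(3),'medz',np.median(P[:,2]).round(4),P.min(0).round(3),P.max(0).round(3))
a=cv2.imread('pics/scene9.png')[110:290,60:330];cv2.imwrite('pics/z.png',cv2.resize(a,(780,520),interpolation=2))
E
```

```text
top orange 655 slope 0.001 medz 0.0721 [ 0.5   -0.029  0.064] [0.638 0.081 0.079]
top yellow 602 slope -0.002 medz 0.066 [ 0.504 -0.163  0.056] [ 0.641 -0.052  0.073]
scene orange 445 slope -0.0 medz 0.0713 [ 0.504 -0.026  0.065] [0.646 0.085 0.076]
scene yellow 404 slope 0.001 medz 0.0655 [ 0.509 -0.159  0.059] [ 0.648 -0.049  0.07 ]
```

View pics/z.png

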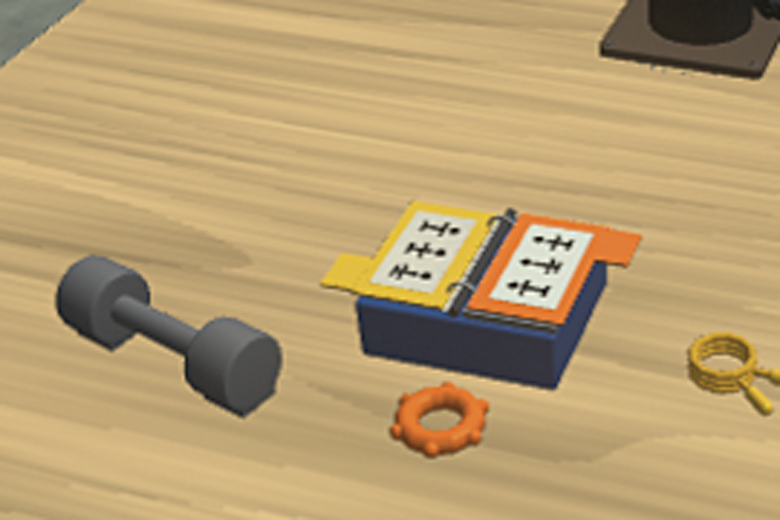

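The orange face lies flat on the left (540,265), the yellow leaf is flat on the right (430,250), and nothing else has moved. Handing in.

```bash
python3 -c "
from plant import ctrl
print(ctrl.sign_off())"
```

```text
the job is handed in; nothing more can be done
None
```

The green leaf now lies flat on the left side with its orange face up, pushed over with the shut fingertips only. The yellow leaf stayed flat, the other things look unmoved, and the job was handed in after about 12 s.

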